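Relay in its socket, cover held ready above it

ROBOT

A 6-joint arm with a two-finger parallel gripper is mounted at the origin on the work surface. World frame = base frame: x ahead of the robot, y to its left, z up, the work surface at z = 0. Lengths are in m, angles in rad, forces in N, time in s.
With the tool pointing down it reaches from about 0.35 to 0.95 m from the base axis. Payload 17.4 kg.
Tool frame: the origin (TCP) lies on the centre line of the jaws, within the pads' length; the fingertips stand 17 mm ahead of it and the grasp point (between the pads) lies 2 mm behind it; z points along the fingers, y is the direction in which the jaws open and shut (so a half turn about z gives the same grasp; the last joint's range is limited). The gripper opens to 93 mm and grips with 3 to 60 N. Pads are 15 mm wide; open, the fingers measure 128 mm over their backs; the gripper's body (75 mm by 188 mm) begins 65 mm behind the grasp point.
Start: joints at [1.286, 0.116, 1.442, -0, 1.584, -0.038], TCP at [0.165, 0.655, 0.236] pointing down, gripper open.
Joint ranges: [-2.83, 2.83], [-0.83, 2.19], [0.07, 2.5], [-1.14, 4.28], [0.01, 3], [-2.97, 2.97]. Speed limits (rad/s): [1.89, 1.89, 2.22, 3.14, 3.14, 3.14].

INTERFACE

Orientations are given as a rotation vector (axis times angle).
In Python, from workcell import read_state, cams, bot gives the robot as it stands.
- The arm moves only by the shell command python3 -m inch 'ROWS' [FORCE]. ROWS is JSON, a list of rows, each a list of 3 entries, a list of its own where there are three numbers: the shift along the world's x, y, z in m, then the turn, a rotation vector about the world's x, y, z in rad, then the gripper's target within -1 to 1 (fully open at 1, half-way at 0, shut at -1). A call has 1 to 12 rows; each row shifts and turns the commanded pose from where the row before left it; what a row does not reach is not made up. A row lasts 1/12 s, in which the tool goes at most 41.7 mm and 7.16 degrees, less where a joint would pass 70% of its speed; a pose out of reach is approached as far as the arm can. A call with a gripper value outside its range is refused whole. The fingers move at their own pace and stop on an object; FORCE is the grip in N (left out, the last holds). Time passes only in rows, so rows that do not move let the fingers close. It gives the time, the measured TCP pose, the force and the opening at its end, in the units of the state.
- read_state(): the state, without advancing time (a new reading comes with each control period).
- cams.capture(name): name is "side" or "top"; returns a dict with "img" (420x560x3 uint8, red, green, blue), "camera_matrix" (3x3 intrinsics, pixels), "world_from_camera" (4x4, takes a point from camera to world coordinates). Camera axes: x right, y down, z forward; pixel columns grow to the right and rows downward; lengths in m; the calibration is good to about 2 mm. A picture is of the moment at which its call begins. There is no depth.
- bot.job_done(): hands the job in, once; it reports no verdict.
Trained networks look in the newest picture that a camera, given by its name, has taken for a name from the list of things; names that differ only in an ending like _2 or _b are one class to them, and where a whole thing is asked for, a point or a joint stands for the part that bears it (a point fixed in the world has none). Each returns a list of dicts, best first, with "confidence" (0 to 1); they miss things now and then, are a little off and sometimes report something else, mostly with a low value. They report only what shows in the picture. A call takes as long as a camera call. They do not tell look-alikes from the thing itself.
- cams.look_for(camera, thing): "bbox" ([centre column, centre row, width, height] in pixels, round what is visible of it).
- cams.regions_of(camera, thing): "region" (420x560 bool, what is visible of it) and "bbox" ([centre column, centre row, width, height] in pixels, round what is visible of it).
- cams.mark_of(camera, thing): "uv" ([column, row] in pixels: a listed point, or the origin of a listed thing).
The state is a dict: "time_s": time; "joint_positions": joint angles; "dq": joint speeds; "effort": joint torques, N m; "position": TCP position; "orientation": TCP orientation; "wrist_force": force on the tool from outside, world axes, zero at the start; "torque": the same for the moment, N m; "width": opening from 0.0 (shut) to 1.0 (fully open).
Only numpy, scipy, OpenCV 4.12 (cv2) and the standard library are available. Lean on these libraries where they do the work, as an engineer would, in place of code of your own. Each camera call takes 0.05 s, during which the arm holds its last target.

TASK

Plug the relay fully home into the socket on the clamped circuit board and let go of it. Then pick up the metal screening cover, carry it over the clamp rails without it touching the fixture, the board or the relay, and hold it open side down, level and squarely lined up over the plugged-in relay, with about 8 mm of air between the cover's lower rim and the top of the relay; finish like that, still gripping the cover in the air. Leave the other things on the bench where they are.

Things in the scene. Friction and masses are not known exactly. Their poses are not given: they have to be found in the camera images.
- socket_mouth (a point): Centre of the mouth of the rectangular hole in the white plastic socket block, at the block's top face. Block 50 (x) x 58 (y) x 18 mm high, fixed on the middle of the green circuit board, its top 52 mm above the bench. Hole 24 (x) x 32 (y) mm, 15.5 mm deep. z up.
- fixture: Fixed board fixture, 240 (x) x 200 (y) mm, origin at the centre of its underside; the socket is at its centre, axes alike. Two aluminium clamp rails along x, 22 mm wide, at y = +87 and -87 mm, tops 65 mm above the bench; on each, at x = +90 and -90 mm, a black clamp knob (22 mm across) rises to 92 mm above the bench. The green board's top is at 34 mm.
- relay_center (a point): Centre (half-way up) of the loose relay, 48 mm tall, about 70 g, upright in the tray: plug foot 20 (x) x 28 (y) x 14 mm high (lowest 3 mm only 17 x 25), above it a grey case 30 (x) x 38 (y) x 34 mm high that makes a shoulder. z up. Plugged home (either way round, long side along the hole's), the shoulder rests on the socket block and this point is 10 mm above the mouth.
- cover_center (a point): Centre (half-way up) of the loose screening cover, a pressed-steel box open underneath, 46 (x) x 54 (y) x 40 mm high outside, walls 2 mm, about 60 g, standing open side down in the tray. z up: rim 20 mm below this point. Over the relay its long side (y) goes along the relay's long side, either way round.
- tray: Fixed shallow black tray, 160 (x) x 240 (y) mm, rim 12 mm high, floor 4 mm above the bench; origin at the centre of its underside. The relay and the cover stand in it, one in each half along y.
- flux: Bystander: small closed jar, 42 mm diameter, 60 mm tall; origin at the centre of its underside.
- driver: Bystander: screwdriver 170 mm long, lying on the bench; origin at its underside.
- fan: Bystander: small square cooling fan 60 x 60 x 22 mm lying flat; origin at the centre of its underside.
Mind the look-alikes: they are no part of the job. Leave any blue or turquoise look-alike of the part that bears cover_center alone.

How it is judged:
By the outcome, as a careful person would: the job done as asked, in the order asked, and still so for the second after the job is handed in, while the arm keeps its last pose, push and grip.
It also fails if it takes over 64 s, if anything falls off the work surface, if the arm or the gripper's body presses on something with over 40 N, if the wrist force passes 120 N, or if a joint passes its speed limit or range.

## Working session

There is one attempt and no reset: what is moved stays moved. The work goes in short steps, Python scripts to look and compute and a shell command to move; the robot and the scene stay as the last step left them, time stands still between calls to the robot, and variables do not carry over. Pictures are saved under pics/ and viewed, and the job is handed in when it is done.

```bash
ls; mkdir -p pics; python3 - <<'E'
from workcell import read_state, cams, bot
import cv2, numpy as np
s=read_state(); print({k:np.round(v,3).tolist() for k,v in s.items()})
for n in ['top','side']:
    c=cams.capture(n); cv2.imwrite(f'pics/{n}0.png',c['img'][:,:,::-1])
    print(n,np.round(c['camera_matrix'],1).tolist(),np.round(c['world_from_camera'],3).tolist())
    for t in ['socket_mouth','fixture','relay_center','cover_center','tray','flux','driver','fan']:
        print(t,[(round(d['confidence'],2),np.round(d['uv'],1).tolist()) for d in cams.mark_of(n,t)],[(round(d['confidence'],2),np.round(d['bbox']).tolist()) for d in cams.look_for(n,t)] )
print(read_state()['time_s'])
E
```

```text
pics
{'time_s': 0.0, 'joint_positions': [1.286, 0.116, 1.442, -0.0, 1.584, -0.038], 'dq': [-0.0, -0.002, -0.0, -0.0, -0.002, -0.001], 'effort': [-0.006, -72.122, -62.261, 0.078, 0.024, -0.0], 'position': [0.165, 0.654, 0.235], 'orientation': [-0.387, -3.118, 0.002], 'wrist_force': [-0.368, -0.332, -0.263], 'torque': [-0.016, -0.039, -0.018], 'width': 0.998}
top [[545.0, 0.0, 274.4], [0.0, 545.0, 203.3], [0.0, 0.0, 1.0]] [[-0.023, -0.993, 0.119, 0.499], [-0.999, 0.026, 0.021, -0.0], [-0.024, -0.118, -0.993, 1.145], [0.0, 0.0, 0.0, 1.0]]
socket_mouth [(0.81, [209.4, 264.1])] [(0.96, [211.0, 266.0, 33.0, 28.0])]
fixture [(0.55, [209.6, 266.0])] [(0.84, [206.0, 268.0, 126.0, 142.0]), (0.45, [348.0, 142.0, 34.0, 38.0])]
relay_center [(0.67, [409.7, 271.4]), (0.32, [375.4, 262.3])] [(0.82, [412.0, 271.0, 22.0, 14.0])]
cover_center [(0.98, [310.9, 190.7]), (0.63, [349.9, 253.9]), (0.59, [388.8, 180.3]), (0.22, [378.3, 267.0])] [(0.81, [352.0, 254.0, 33.0, 26.0]), (0.75, [390.0, 187.0, 40.0, 34.0]), (0.7, [312.0, 188.0, 31.0, 29.0])]
tray [(0.61, [378.9, 263.7])] [(0.56, [380.0, 266.0, 120.0
[... 523 characters left out ...]
366.0, 291.0, 39.0, 40.0])]
fixture [(0.95, [359.7, 305.7])] [(0.6, [361.0, 300.0, 174.0, 159.0])]
relay_center [(0.62, [348.9, 156.8])] [(0.79, [353.0, 156.0, 20.0, 24.0])]
cover_center [(0.89, [338.9, 187.6]), (0.8, [271.6, 209.8]), (0.77, [276.9, 164.2])] [(0.84, [339.0, 189.0, 22.0, 31.0]), (0.73, [273.0, 213.0, 32.0, 34.0]), (0.6, [276.0, 167.0, 26.0, 34.0])]
tray [(0.67, [344.4, 181.7])] [(0.82, [347.0, 184.0, 78.0, 70.0])]
flux [(0.94, [221.7, 241.1])] [(0.59, [220.0, 232.0, 23.0, 37.0])]
driver [(0.61, [214.9, 308.1]), (0.37, [352.2, 157.1])] [(0.98, [212.0, 311.0, 105.0, 22.0]), (0.72, [232.0, 194.0, 30.0, 27.0])]
fan [(0.61, [229.3, 195.3])] [(0.76, [234.0, 194.0, 29.0, 30.0])]
1.7
```

View images.

View pics/top0.png

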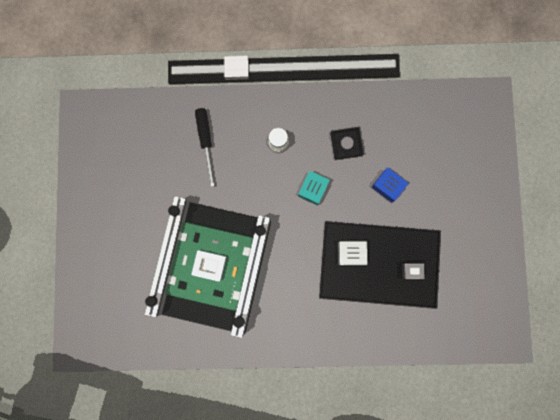

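View pics/side0.png

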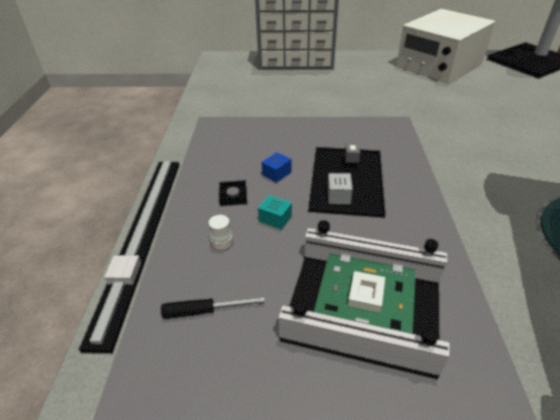

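```bash
python3 - <<'E'
import cv2, numpy as np
a=cv2.imread('pics/top0.png')[150:330,290:470]; b=cv2.imread('pics/side0.png')[130:240,250:400]
cv2.imwrite('pics/topcrop.png',cv2.resize(a,None,fx=3.3,fy=3.3,interpolation=cv2.INTER_CUBIC))
cv2.imwrite('pics/sidecrop.png',cv2.resize(b,None,fx=5,fy=5,interpolation=cv2.INTER_CUBIC))
E
```

```text
(no output)
```

View pics/topcrop.png

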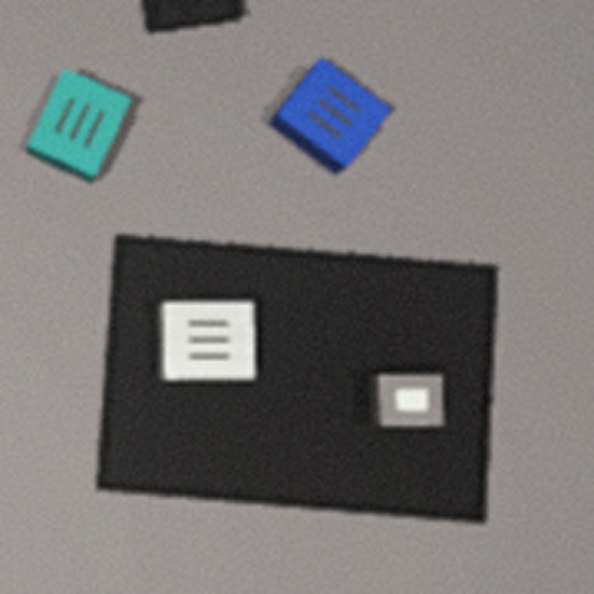

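View pics/sidecrop.png

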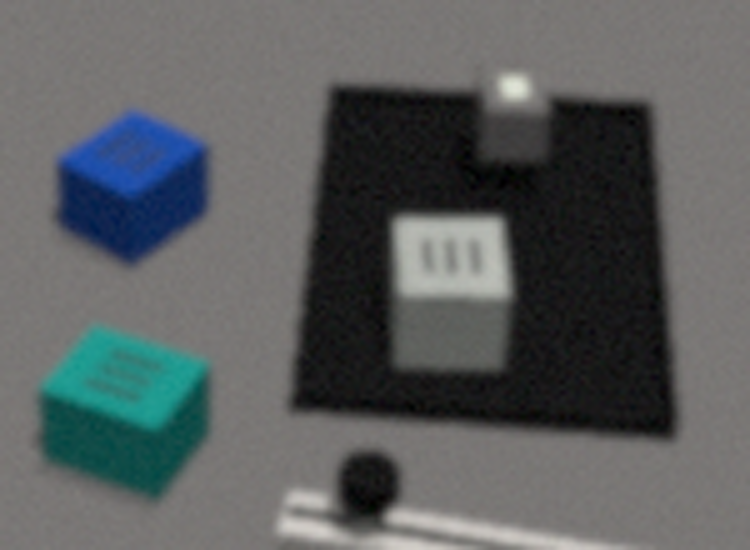

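```bash
cat > h.py <<'E'
from workcell import read_state, cams, bot
import cv2, numpy as np
def plane(c,uv,z):
    K=np.array(c['camera_matrix']);T=np.array(c['world_from_camera'])
    d=T[:3,:3]@np.linalg.inv(K)@np.array([uv[0],uv[1],1.]);o=T[:3,3]
    return (o+d*(z-o[2])/d[2])
def proj(c,P):
    K=np.array(c['camera_matrix']);T=np.linalg.inv(np.array(c['world_from_camera']))
    p=K@(T[:3,:3]@np.asarray(P)+T[:3,3]); return p[:2]/p[2]
def rect(c,cx,cy,z,half=0.06,res=0.0005):
    # rectified image at plane z: col-> +x, row-> +y
    n=int(2*half/res)
    w=[(cx-half,cy-half),(cx+half,cy-half),(cx+half,cy+half),(cx-half,cy+half)]
    src=np.float32([proj(c,(x,y,z)) for x,y in w]); dst=np.float32([(0,0),(n,0),(n,n),(0,n)])
    return cv2.warpPerspective(c['img'],cv2.getPerspectiveTransform(src,dst),(n,n),flags=cv2.INTER_CUBIC)
def tri(cs,uvs):
    A=np.zeros((3,3));b=np.zeros(3)
    for c,uv in zip(cs,uvs):
        o=np.array(c['world_from_camera'])[:3,3];d=plane(c,uv,0)-o;d/=np.linalg.norm(d)
        M=np.eye(3)-np.outer(d,d);A+=M;b+=M@o
    return np.linalg.solve(A,b)
E
python3 - <<'E'
from h import *
t=cams.capture('top');s=cams.capture('side')
import pickle;pickle.dump((t,s),open('c0.pkl','wb'))
for n,z,uvt,uvs in [('mouth',.052,(209.4,264.1),(366,284.6)),('relay',.028,(409.7,271.4),(348.9,156.8)),('cover',.024,(349.9,253.9),(338.9,187.6)),('fix',0,(209.6,266),(359.7,305.7)),('tray',0,(378.9,263.7),(344.4,181.7)),('flux',0,(273.5,141.5),(221.7,241.1))]:
    print(n,np.round(plane(t,uvt,z)*1e3,1),np.round(plane(s,uvs,z)*1e3,1),np.round(tri((t,s),(uvt,uvs))*1e3,1))
for n,(cx,cy),z in [('relay',plane(t,(413,271),.052)[:2],.052),('cover',plane(t,(350,254),.044)[:2],.044),('socket',plane(t,(209,264),.052)[:2],.052)]:
    ims=[rect(c,cx,cy,z,.05,.0005) for c in (t,s)]
    im=np.hstack([cv2.resize(i,None,fx=2,fy=2) for i in ims])
    cv2.imwrite(f'pics/r_{n}.png',im[:,:,::-1]); print(n,cx,cy)
E
cd pics; python3 -c "
import cv2,numpy as np
a=[cv2.resize(cv2.imread(f'r_{n}.png'),(400,200)) for n in ('relay','cover','socket')]
cv2.imwrite('r_all.png',np.vstack(a))"
```

```text
mouth [510.9 156.3  52. ] [510.4 154.   52. ] [510.9 156.   54.4]
relay [ 487.  -246.4   28. ] [ 496.4 -245.7   28. ] [ 491.5 -247.6   26.1]
cover [ 525.2 -127.7   24. ] [ 528.7 -133.1   24. ] [ 527.3 -127.6   28. ]
fix [507.5 163.4   0. ] [515.2 157.4   0. ] [511.8 161.7   4.7]
tray [ 504.1 -189.7    0. ] [ 510.  -185.6    0. ] [ 506.6 -190.9   -4.5]
flux [769.7  23.5   0. ] [768.2   7.6   0. ] [765.2  23.1  16. ]
relay 0.4879279626614864 -0.24759061945533076
cover 0.5245531067491728 -0.12559421314757946
socket 0.5111528243739764 0.1571005863983061
```

View pics/r_all.png

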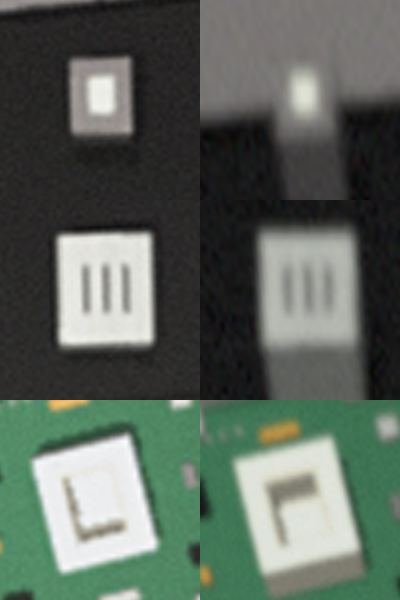

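Rectified views (left top camera, right side camera): the grey relay with its white spot, the white (steel) cover with three slots in the tray, and the socket block turned about −13…; the blue box (390,185) and turquoise box (314,187) are the look-alikes outside the tray. Candidates for the cover: (350,254) white in the tray – fits "pressed steel, standing in the tray"; (390,185) blue and (314,187) turquoise – excluded.

```bash
cat >> h.py <<'E'
from scipy.optimize import minimize
def fitrect(img,cx,cy,half,w,h,yaws,res=0.0005):
    # best rect of size w (x) by h (y): maximise inside-mean minus ring mean contrast on gray; img float
    n=img.shape[0]; best=None
    yy,xx=np.mgrid[0:n,0:n]; X=(xx+.5)*res-half; Y=(yy+.5)*res-half
    def cost(p):
        x,y,a=p[0]*1e-3,p[1]*1e-3,p[2]*.02
        u=(X-x)*np.cos(a)+(Y-y)*np.sin(a); v=-(X-x)*np.sin(a)+(Y-y)*np.cos(a)
        d=np.maximum(abs(u)-w/2,abs(v)-h/2)
        inn=1/(1+np.exp(d/.0008)); out=(1-inn)*(d<.006); core=inn*(d>-.006)
        mi=(img*core).sum()/core.sum(); mo=(img*out).sum()/out.sum()
        return -(mi-mo)
    for a in yaws:
        r=minimize(cost,[0,0,a/.02],method='Nelder-Mead',options=dict(initial_simplex=[[0,0,a/.02],[4,0,a/.02],[0,4,a/.02],[0,0,a/.02+4]],maxiter=200))
        if best is None or r.fun<best.fun: best=r
    return cx+best.x[0]*1e-3,cy+best.x[1]*1e-3,np.degrees(best.x[2]*.02),-best.fun
E
python3 - <<'E'
from h import *
import pickle
t,s=pickle.load(open('c0.pkl','rb'))
for n,c0,z,w,h,yaws in [('relay',(.488,-.2476),.052,.030,.038,[0]),('cover',(.5245,-.1256),.044,.046,.054,[0]),('socket',(.5112,.1571),.052,.050,.058,[-.24])]:
    for cn,c in (('top',t),('side',s)):
        im=rect(c,*c0,z,.045).astype(float)
        g=im[:,:,0] if n=='socket' else im.mean(2)   # red channel separates white from green
        print(n,cn,np.round(fitrect(g,*c0,.045,w,h,yaws),4))
# fixture direction: knobs at z .092
E
```

```text
relay top [ 0.4884 -0.2492 -1.4319 85.7272]
relay side [ 0.4901 -0.2438 -4.4197 27.0169]
cover top [ 5.273000e-01 -1.309000e-01 -1.145700e+00  1.400796e+02]
cover side [ 0.5288 -0.1315 -1.5481 79.9744]
socket top [  0.5085   0.1591 -14.2647 125.6783]
socket side [  0.5097   0.1602 -13.9153 101.264 ]
```

```bash
python3 -m inch '[[[0.025,-0.03,0],[0,0,-0.06],1],[[0.025,-0.03,0],[0,0,-0.06],1],[[0.025,-0.03,0],[0,0,-0.06],1],[[0.025,-0.03,0],[0,0,-0.06],1],[[0.025,-0.03,0],[0,0,-0.06],1],[[0.025,-0.03,0],[0,0,-0.06],1],[[0.025,-0.03,0],[0,0,-0.06],1],[[0.025,-0.03,0],[0,0,-0.06],1],[[0.025,-0.03,0],[0,0,-0.06],1],[[0.025,-0.03,0],[0,0,-0.06],1],[[0.025,-0.03,0],[0,0,-0.06],1],[[0.025,-0.03,0],[0,0,-0.06],1]]'
cat >> h.py <<'E'
from scipy.spatial.transform import Rotation as R
def todo(p,jaw_deg):
    s=read_state(); r=R.from_rotvec(s['orientation']).as_matrix()
    j=np.radians(jaw_deg); y=np.array([np.cos(j),np.sin(j),0]); 
    if y@r[:,1]<0: y=-y
    z=np.array([0,0,-1.]); x=np.cross(y,z); T=np.c_[x,y,z]
    d=R.from_matrix(T@r.T).as_rotvec()
    print('t',round(s['time_s'],2),'pos',np.round(s['position'],4),'d',np.round(np.array(p)-s['position'],4),'turn',np.round(d,4),'q',np.round(s['joint_positions'],2),'F',np.round(s['wrist_force'],1),'w',round(s['width'],3))
E
python3 -c "
from h import *; todo([.489,-.249,.139],-1.4)"
```

```text
time_s: 2.8
position: [0.4658, 0.2928, 0.236]
orientation: [1.464, 2.779, 0.001]
wrist_force: [1.1, 0.1, -0.4]
width: 0.999
t 2.8 pos [0.4658 0.2928 0.236 ] d [ 0.0232 -0.5418 -0.097 ] turn [-1.000e-04  7.000e-04 -6.254e-01] q [ 0.51 -0.16  1.71 -0.    1.59 -0.09] F [ 1.1  0.1 -0.4] w 0.999
```

```bash
python3 -m inch '[[[0.002,-0.036,0],[0,0,-0.052],1],[[0.002,-0.036,0],[0,0,-0.052],1],[[0.002,-0.036,0],[0,0,-0.052],1],[[0.002,-0.036,0],[0,0,-0.052],1],[[0.002,-0.036,0],[0,0,-0.052],1],[[0.002,-0.036,0],[0,0,-0.052],1],[[0.002,-0.036,0],[0,0,-0.052],1],[[0.002,-0.036,0],[0,0,-0.052],1],[[0.002,-0.036,0],[0,0,-0.052],1],[[0.002,-0.036,0],[0,0,-0.052],1],[[0.002,-0.036,0],[0,0,-0.052],1],[[0.002,-0.036,0],[0,0,-0.053],1]]' >/dev/null; python3 -m inch '[[[0,-0.036,-0.02],[0,0,0],1],[[0,-0.036,-0.02],[0,0,0],1],[[0,-0.037,-0.025],[0,0,0],1],[[0,0,-0.03],[0,0,0],1],[[0,0,0],[0,0,0],1],[[0,0,0],[0,0,0],1]]' 
python3 -c "
from h import *; todo([.489,-.249,.039],-1.4)
for n in ('top','side'):
  c=cams.capture(n); cv2.imwrite(f'pics/{n}1.png',c['img'][:,:,::-1])
a=cv2.resize(cv2.imread('pics/top1.png')[200:340,320:480],None,fx=2.5,fy=2.5);b=cv2.resize(cv2.imread('pics/side1.png')[60:200,280:440],None,fx=2.5,fy=2.5)
cv2.imwrite('pics/c1.png',np.hstack([a,b]))"
```

```text
time_s: 4.3
position: [0.4883, -0.2436, 0.1417]
orientation: [-2.243, -2.196, 0.001]
wrist_force: [0.2, 0.5, 0.1]
width: 0.999
t 4.3 pos [ 0.4883 -0.2436  0.1417] d [ 0.0007 -0.0054 -0.1027] turn [-0.0015 -0.0022 -0.0029] q [-0.51 -0.12  1.83  0.    1.43 -0.49] F [0.2 0.5 0.1] w 0.999
```

View pics/c1.png

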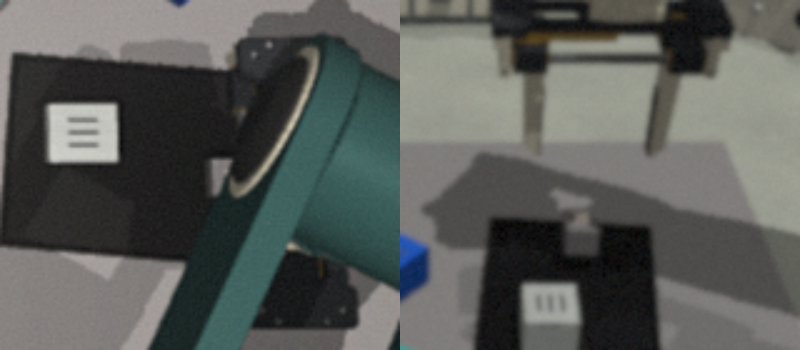

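The side view (pics/c1) shows the open fingers straddling the relay in x from above; the cover is well clear. Descending.

```bash
python3 -m inch '[[[0.0007,-0.0054,-0.025],[0,0,-0.003],1],[[0,0,-0.025],[0,0,0],1],[[0,0,-0.02],[0,0,0],1],[[0,0,-0.015],[0,0,0],1],[[0,0,-0.012],[0,0,0],1],[[0,0,-0.006],[0,0,0],1],[[0,0,0],[0,0,0],1],[[0,0,0],[0,0,0],1]]' 
python3 -c "
from h import *; todo([.489,-.249,.039],-1.4)
c=cams.capture('side'); cv2.imwrite('pics/c2.png',cv2.resize(c['img'][90:200,280:420,::-1],None,fx=5,fy=5))"
```

```text
time_s: 5.07
position: [0.4902, -0.2493, 0.0405]
orientation: [2.246, 2.194, 0.001]
wrist_force: [-1.0, 0.0, 0.0]
width: 1.001
t 5.07 pos [ 0.4902 -0.2493  0.0405] d [-0.0012  0.0003 -0.0015] turn [ 0.0006  0.0011 -0.001 ] q [-0.52 -0.03  1.92  0.    1.25 -0.49] F [-1.  0.  0.] w 1.001
```

View pics/c2.png

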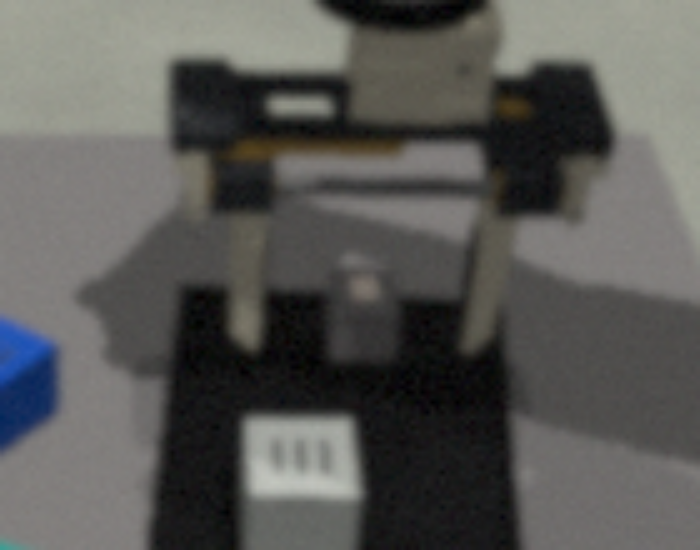

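```bash
python3 -m inch '[[[-0.0008,0,-0.001],[0,0,0],-1],[[0,0,0],[0,0,0],-1],[[0,0,0],[0,0,0],-1],[[0,0,0],[0,0,0],-1],[[0,0,0],[0,0,0],-1],[[0,0,0],[0,0,0],-1],[[0,0,0],[0,0,0],-1],[[0,0,0],[0,0,0],-1],[[0,0,0],[0,0,0],-1],[[0,0,0],[0,0,0],-1]]' 30
python3 -c "
from h import *; todo([.489,-.249,.039],-1.4)"
```

```text
time_s: 5.95
position: [0.4888, -0.2494, 0.0383]
orientation: [2.248, 2.195, 0.0]
wrist_force: [1.2, 0.6, 0.0]
width: 0.331
t 5.95 pos [ 0.4888 -0.2494  0.0383] d [0.0002 0.0004 0.0007] turn [-0.      0.     -0.0004] q [-0.52 -0.03  1.92  0.    1.25 -0.49] F [1.2 0.6 0. ] w 0.331
```

```bash
python3 -m inch '[[[0,0,0.01],[0,0,0],-1],[[0,0,0.02],[0,0,0],-1],[[0,0,0.03],[0,0,0],-1],[[0,0,0.03],[0,0,0],-1],[[0,0,0.03],[0,0,0],-1],[[0,0,0.02],[0,0,0],-1],[[0,0,0],[0,0,0],-1]]' 
python3 -c "
from h import *; todo([.509,.1595,.178],-14.1)"
```

```text
time_s: 6.53
position: [0.49, -0.25, 0.184]
orientation: [2.243, 2.19, 0.003]
wrist_force: [0.0, -0.1, -0.3]
width: 0.323
t 6.53 pos [ 0.49  -0.25   0.184] d [ 0.019   0.4095 -0.006 ] turn [ 0.0039  0.0054 -0.2221] q [-0.52 -0.14  1.78  0.    1.5  -0.49] F [ 0.  -0.1 -0.3] w 0.323
```

```bash
python3 -m inch '[[[0.0015,0.02,0],[0,0,-0.018],-1],[[0.0015,0.035,0],[0,0,-0.018],-1],[[0.0015,0.038,0],[0,0,-0.018],-1],[[0.0015,0.038,0],[0,0,-0.018],-1],[[0.0015,0.038,0],[0,0,-0.018],-1],[[0.0015,0.038,0],[0,0,-0.018],-1],[[0.0015,0.038,0],[0,0,-0.018],-1],[[0.0015,0.038,0],[0,0,-0.018],-1],[[0.0015,0.038,0],[0,0,-0.018],-1],[[0.0015,0.038,0],[0,0,-0.018],-1],[[0.0015,0.03,0],[0,0,-0.018],-1],[[0.0015,0.02,0],[0,0,-0.018],-1]]' >/dev/null; python3 -m inch '[[[0,0,0],[0,0,0],-1],[[0,0,0],[0,0,0],-1],[[0,0,0],[0,0,0],-1]]'
python3 -c "
from h import *; todo([.509,.1595,.140],-14.1)
for n in ('top','side'):
  c=cams.capture(n); cv2.imwrite(f'pics/{n}3.png',c['img'][:,:,::-1])"
```

```text
time_s: 7.78
position: [0.5066, 0.1591, 0.178]
orientation: [-2.471, -1.94, 0.001]
wrist_force: [-0.3, 0.3, -1.0]
width: 0.32
t 7.78 pos [0.5066 0.1591 0.178 ] d [ 0.0024  0.0004 -0.038 ] turn [ 0.0004 -0.0006 -0.0066] q [ 0.26 -0.18  1.82 -0.    1.5   0.5 ] F [-0.3  0.3 -1. ] w 0.32
```

View pics/side3.png

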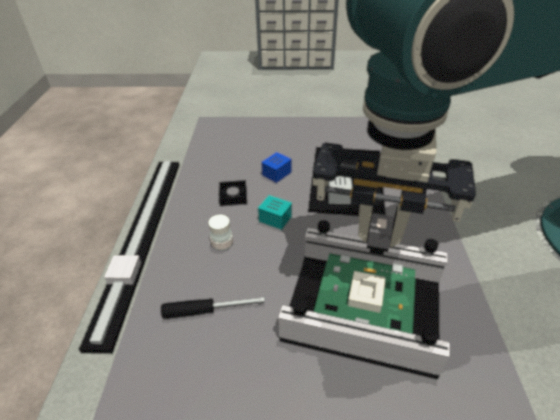

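View pics/top3.png

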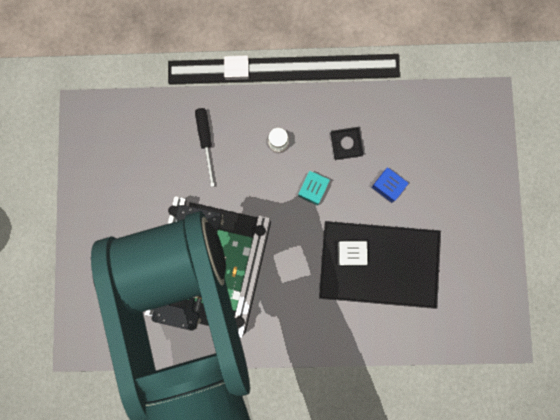

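```bash
python3 -m inch '[[[0.0027,0,-0.02],[0,0,-0.006],-1],[[0,0,-0.02],[0,0,0],-1],[[0,0,-0.015],[0,0,0],-1],[[0,0,0],[0,0,0],-1],[[0,0,0],[0,0,0],-1],[[0,0,0],[0,0,0],-1]]'
cat >> h.py <<'E'
def box(c,ctr,yaw,w,h,z0,z1):
    a=np.radians(yaw);o=[]
    for z in (z0,z1):
        for u,v in ((-w/2,-h/2),(w/2,-h/2),(w/2,h/2),(-w/2,h/2)):
            o.append(proj(c,(ctr[0]+u*np.cos(a)-v*np.sin(a),ctr[1]+u*np.sin(a)+v*np.cos(a),z)))
    return np.array(o)
def draw(im,o,x0,y0,f,col):
    q=((o-[x0,y0]+.5)*f).astype(int)
    for i,j in [(0,1),(1,2),(2,3),(3,0),(4,5),(5,6),(6,7),(7,4),(0,4),(1,5),(2,6),(3,7)]: cv2.line(im,tuple(map(int,q[i])),tuple(map(int,q[j])),col,1)
E
cat > ov.py <<'E'
from h import *
import sys
todo([.5093,.159,.125],-14.1)
s=read_state();p=s['position'];y=R.from_rotvec(s['orientation']).as_matrix()[:,1]
yaw=np.degrees(np.arctan2(y[1],y[0])); yaw=(yaw+90)%180-90
c=cams.capture('side');import pickle;pickle.dump(c,open('cs.pkl','wb'))
x0,y0,f=300,180,4
im=cv2.resize(c['img'][y0:y0+150,x0:x0+160,::-1],None,fx=f,fy=f,interpolation=cv2.INTER_CUBIC)
raw=im.copy()
b=p[2]-.0343
draw(im,box(c,p,yaw,.030,.038,b+.014,b+.048),x0,y0,f,(0,0,255))
draw(im,box(c,p,yaw,.020,.028,b+.0,b+.014),x0,y0,f,(0,255,255))
draw(im,box(c,(.5097,.1602),-14.1,.05,.058,.034,.052),x0,y0,f,(255,0,0))
draw(im,box(c,(.5097,.1602),-14.1,.024,.032,.052,.052),x0,y0,f,(255,0,255))
n=sys.argv[1]; cv2.imwrite(f'pics/{n}.png',im); cv2.imwrite(f'pics/{n}r.png',raw)
E
python3 ov.py ov1
```

```text
time_s: 8.38
position: [0.51, 0.1592, 0.1245]
orientation: [2.477, 1.931, 0.002]
wrist_force: [-0.4, -0.1, -0.3]
width: 0.322
t 8.38 pos [0.51   0.1592 0.1245] d [-0.0007 -0.0002  0.0005] turn [-0.0003  0.0011  0.0006] q [ 0.25 -0.14  1.88 -0.    1.4   0.5 ] F [-0.4 -0.1 -0.3] w 0.322
```

View pics/ov1.png

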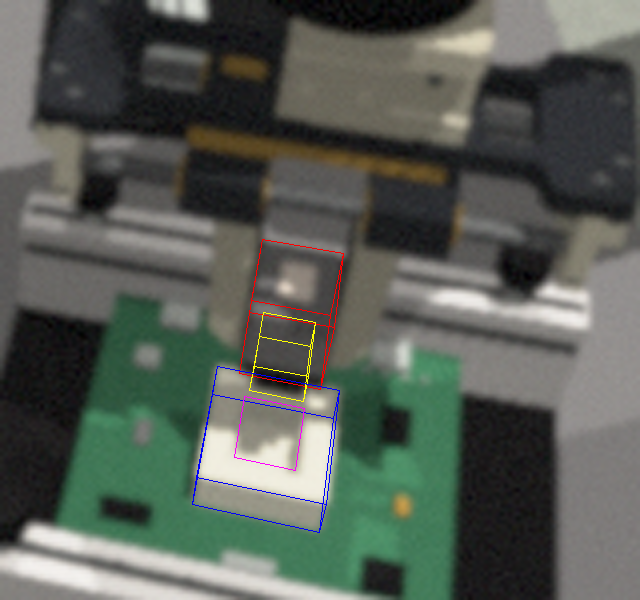

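View pics/ov1r.png

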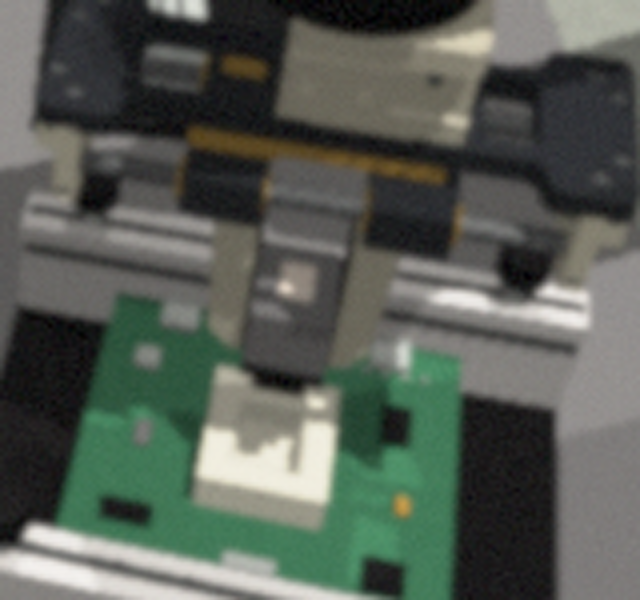

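```bash
python3 - <<'E'
from h import *
import pickle
c=pickle.load(open('cs.pkl','rb'));x0,y0,f=345,230,9
im=c['img'][y0:y0+65,x0:x0+50,::-1].astype(float)
im=np.clip(((im/255)**.5)*300-40,0,255).astype(np.uint8)
im=cv2.resize(im,None,fx=f,fy=f,interpolation=cv2.INTER_CUBIC);raw=im.copy()
p=(.5097,.1592,.1245);b=p[2]-.0343;yaw=-14.1
draw(im,box(c,p,yaw,.030,.038,b+.014,b+.048),x0,y0,f,(0,0,255))
draw(im,box(c,p,yaw,.020,.028,b+.0,b+.014),x0,y0,f,(0,255,255))
draw(im,box(c,(.5097,.1602),-14.1,.05,.058,.034,.052),x0,y0,f,(255,0,0))
draw(im,box(c,(.5097,.1602),-14.1,.024,.032,.052,.052),x0,y0,f,(255,0,255))
cv2.imwrite('pics/ov2.png',cv2.resize(np.hstack([raw,im]),(800,520)))
E
```

```text
(no output)
```

View pics/ov2.png

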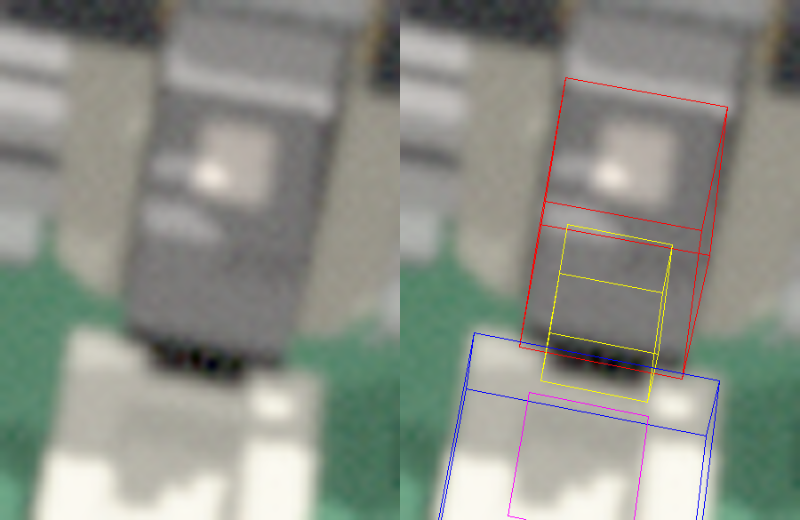

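```bash
python3 - <<'E'
from h import *
import pickle
t,c=pickle.load(open('c0.pkl','rb'));x0,y0,f=325,135,9
im=c['img'][y0:y0+50,x0:x0+50,::-1].astype(float)
im=np.clip(((im/255)**.5)*300-40,0,255).astype(np.uint8)
im=cv2.resize(im,None,fx=f,fy=f,interpolation=cv2.INTER_CUBIC);raw=im.copy()
p=(.4888,-.2494);b=.004;yaw=-1.4
draw(im,box(c,p,yaw,.030,.038,b+.014,b+.048),x0,y0,f,(0,0,255))
draw(im,box(c,p,yaw,.020,.028,b+.0,b+.014),x0,y0,f,(0,255,255))
cs=pickle.load(open('cs.pkl','rb'))
print([ (d['confidence'],d['uv'],proj(cs,(.5097,.1592,.1245-.0103))) for d in cams.mark_of('side','relay_center')])
cv2.imwrite('pics/ov3.png',cv2.resize(np.hstack([raw,im]),(800,400)))
E
```

```text
[(0.92, [371.2, 262.9], array([371.84846048, 261.0819321 ]))]
```

View pics/ov3.png

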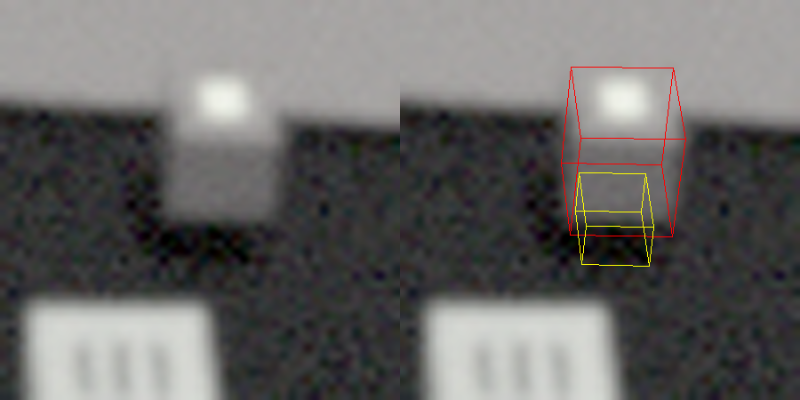

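The case's bottom edge reads ~2 px above the model both in the tray and now, so that is just the part's look. The top face and label agree with the tool pose to within ~1 mm, and the socket fit (0.5097, 0.1602) agrees too. Descending, with force checks.

```bash
python3 -m inch '[[[0,0.0003,-0.015],[0,0,0],-1],[[0,0,-0.012],[0,0,0],-1],[[0,0,-0.007],[0,0,0],-1],[[0,0,-0.003],[0,0,0],-1],[[0,0,0],[0,0,0],-1],[[0,0,0],[0,0,0],-1]]'
python3 -m inch '[[[0,0,-0.002],[0,0,0],-1],[[0,0,-0.002],[0,0,0],-1],[[0,0,0],[0,0,0],-1],[[0,0,0],[0,0,0],-1]]'
python3 -c "
from h import *; todo([.5100,.1595,.0723],-14.1)"
```

```text
time_s: 8.98
position: [0.5096, 0.16, 0.0866]
orientation: [2.477, 1.932, 0.0]
wrist_force: [-0.6, -0.0, 0.1]
width: 0.32
time_s: 9.32
position: [0.5095, 0.1599, 0.0824]
orientation: [2.477, 1.932, 0.0]
wrist_force: [0.0, 0.8, -1.2]
width: 0.321
t 9.32 pos [0.5095 0.1599 0.0824] d [ 0.0005 -0.0004 -0.0101] turn [-0.      0.     -0.0001] q [ 0.26 -0.11  1.92  0.    1.33  0.5 ] F [ 0.   0.8 -1.2] w 0.321
```

```bash
python3 -m inch '[[[0,0,-0.002],[0,0,0],-1],[[0,0,-0.002],[0,0,0],-1],[[0,0,-0.002],[0,0,0],-1],[[0,0,0],[0,0,0],-1],[[0,0,0],[0,0,0],-1]]'
python3 -m inch '[[[0,0,-0.001],[0,0,0],-1],[[0,0,-0.001],[0,0,0],-1],[[0,0,-0.001],[0,0,0],-1],[[0,0,0],[0,0,0],-1],[[0,0,0],[0,0,0],-1]]'
python3 -c "
from h import *; todo([.5100,.1595,.0723],-14.1)"
```

```text
time_s: 9.73
position: [0.5094, 0.1599, 0.0761]
orientation: [-2.477, -1.932, 0.0]
wrist_force: [-0.3, -0.2, -1.4]
width: 0.322
time_s: 10.15
position: [0.5095, 0.1599, 0.0732]
orientation: [-2.477, -1.932, 0.0]
wrist_force: [0.5, -0.6, -0.3]
width: 0.323
t 10.15 pos [0.5095 0.1599 0.0732] d [ 0.0005 -0.0004 -0.0009] turn [ 0.     -0.0002 -0.0001] q [ 0.26 -0.1   1.93  0.    1.31  0.5 ] F [ 0.5 -0.6 -0.3] w 0.323
```

```bash
for i in 1 2 3; do python3 -m inch '[[[0,0,-0.0007],[0,0,0],-1],[[0,0,0],[0,0,0],-1],[[0,0,0],[0,0,0],-1]]' | egrep 'pos|force'; done
```

```text
position: [0.5095, 0.1599, 0.0726]
wrist_force: [0.1, 0.5, -1.2]
position: [0.5096, 0.1599, 0.0724]
wrist_force: [-3.0, -0.6, 4.7]
position: [0.5096, 0.16, 0.0724]
wrist_force: [-8.0, -1.5, 13.9]
```

```bash
python3 -m inch '[[[0,0,0.0008],[0,0,0],-1],[[0,0,0],[0,0,0],-1]]'; python3 -m inch '[[[0,0,0],[0,0,0],0.3],[[0,0,0],[0,0,0],0.3],[[0,0,0],[0,0,0],0.3],[[0,0,0],[0,0,0],0.3],[[0,0,0],[0,0,0],0.3],[[0,0,0],[0,0,0],0.3],[[0,0,0.01],[0,0,0],0.3],[[0,0,0.03],[0,0,0],0.3],[[0,0,0.03],[0,0,0],0.3],[[0,0,0.03],[0,0,0],0.3]]'
python3 -c "
from h import *; todo([.5273,-.131,.18],-1.3)
c=cams.capture('side'); cv2.imwrite('pics/c4.png',cv2.resize(c['img'][190:330,280:460,::-1],None,fx=4,fy=4,interpolation=2))"
```

```text
time_s: 11.07
position: [0.5097, 0.16, 0.0724]
orientation: [2.477, 1.932, 0.001]
wrist_force: [-2.5, -0.9, 5.3]
width: 0.323
time_s: 11.9
position: [0.5092, 0.1599, 0.1739]
orientation: [-2.477, -1.932, 0.0]
wrist_force: [-0.3, -0.3, 0.0]
width: 0.647
t 11.9 pos [0.5092 0.1599 0.1739] d [ 0.0181 -0.2909  0.0061] turn [ 0.000e+00 -2.000e-04  2.233e-01] q [ 0.26 -0.17  1.82  0.    1.49  0.5 ] F [-0.3 -0.3  0. ] w 0.647
```

View pics/c4.png

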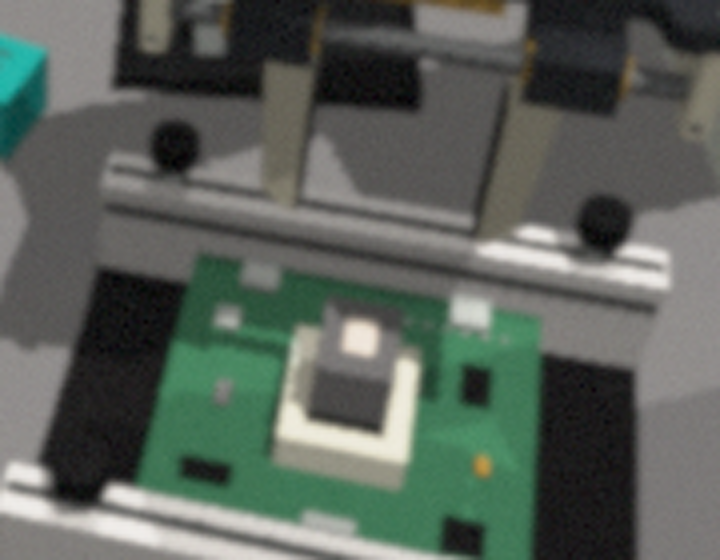

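```bash
python3 -m inch '[[[0.002,-0.02,0],[0,0,0.0225],1],[[0.002,-0.032,0],[0,0,0.0225],1],[[0.002,-0.035,0],[0,0,0.0225],1],[[0.002,-0.035,0],[0,0,0.0225],1],[[0.002,-0.035,0],[0,0,0.0225],1],[[0.002,-0.035,0],[0,0,0.0225],1],[[0.002,-0.035,0],[0,0,0.022],1],[[0.002,-0.03,-0.01],[0,0,0.022],1],[[0.001,-0.02,-0.02],[0,0,0.022],1],[[0.001,-0.014,-0.03],[0,0,0.022],1],[[0,0,0],[0,0,0],1],[[0,0,0],[0,0,0],1]]'
python3 - <<'E'
from h import *; todo([.5275,-.131,.032],-1.3)
import pickle
t=cams.capture('top');c=cams.capture('side');pickle.dump((t,c),open('c5.pkl','wb'))
cv2.imwrite('pics/top5.png',t['img'][:,:,::-1])
cv2.imwrite('pics/c5.png',cv2.resize(c['img'][90:230,260:440,::-1],None,fx=4,fy=4,interpolation=2))
c0=(.5095,.1599);im=rect(t,*c0,.086,.04).astype(float)
cv2.imwrite('pics/r5.png',cv2.resize(im[:,:,::-1],(480,480)))
print(np.round(fitrect(-im.mean(2),*c0,.04,.03,.038,[-.24]),4))
c0=(.5095,.1599);im=rect(t,*c0,.052,.04).astype(float)
print(np.round(fitrect(im[:,:,0],*c0,.04,.05,.058,[-.24]),4))
E
```

```text
time_s: 12.95
position: [0.5269, -0.1312, 0.1115]
orientation: [-2.247, -2.192, 0.002]
wrist_force: [-0.1, 1.3, -0.1]
width: 1.002
t 12.95 pos [ 0.5269 -0.1312  0.1115] d [ 0.0006  0.0002 -0.0795] turn [-0.0008 -0.0023  0.0022] q [-0.29 -0.11  1.87  0.    1.38 -0.27] F [-0.1  1.3 -0.1] w 1.002
[  0.5092   0.1549 -14.0362  57.3637]
[  0.5086   0.1594 -14.0363 111.7225][ WARN:0@2.143] global loadsave.cpp:1063 imwrite_ Unsupported depth image for selected encoder is fallbacked to CV_8U.
```

View pics/c5.png

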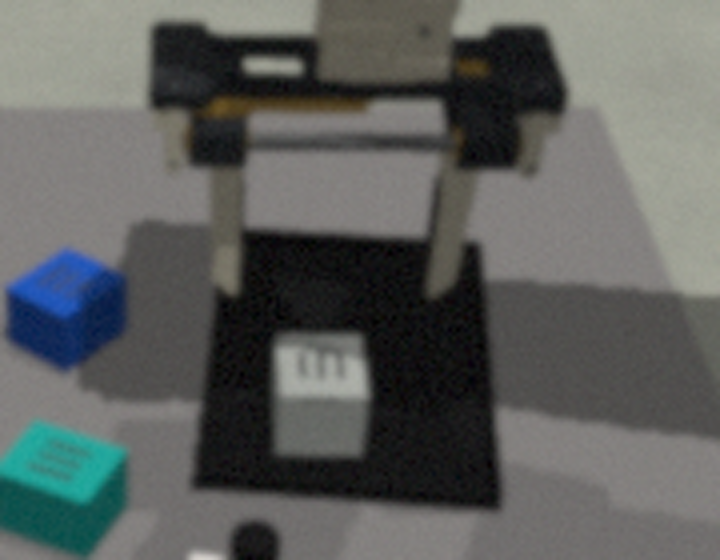

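View pics/top5.png

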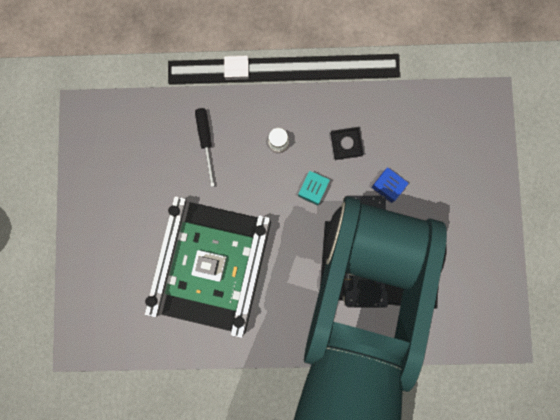

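View pics/r5.png

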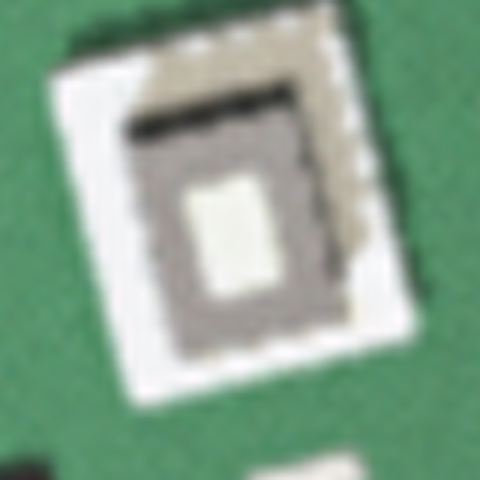

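The cover (white, three slots, at about (345,175) in c5 px crop ≈ (346,180) full) is between the open fingers, and the relay stands seated in the socket at top (209,265). Descending on the cover.

```bash
python3 -m inch '[[[0.0006,0.0002,-0.02],[0,0,0.002],1],[[0,0,-0.02],[0,0,0],1],[[0,0,-0.018],[0,0,0],1],[[0,0,-0.012],[0,0,0],1],[[0,0,-0.006],[0,0,0],1],[[0,0,0],[0,0,0],1],[[0,0,0],[0,0,0],1]]'
python3 -c "
from h import *; todo([.5275,-.131,.036],-1.3)
c=cams.capture('side'); cv2.imwrite('pics/c6.png',cv2.resize(c['img'][100:230,260:420,::-1],None,fx=4,fy=4,interpolation=2))"
```

```text
time_s: 13.63
position: [0.5287, -0.1307, 0.0372]
orientation: [2.244, 2.198, 0.001]
wrist_force: [0.0, 0.5, -0.8]
width: 1.0
t 13.63 pos [ 0.5287 -0.1307  0.0372] d [-0.0012 -0.0003 -0.0012] turn [ 0.0003  0.0011 -0.002 ] q [-0.29 -0.04  1.93  0.    1.25 -0.27] F [ 0.   0.5 -0.8] w 1.0
```

View pics/c6.png

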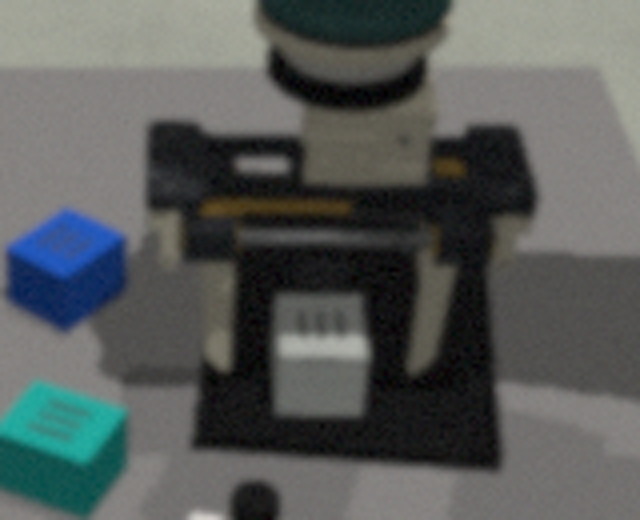

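```bash
python3 -m inch '[[[-0.0008,0,-0.001],[0,0,0],-1],[[0,0,0],[0,0,0],-1],[[0,0,0],[0,0,0],-1],[[0,0,0],[0,0,0],-1],[[0,0,0],[0,0,0],-1],[[0,0,0],[0,0,0],-1],[[0,0,0],[0,0,0],-1],[[0,0,0],[0,0,0],-1]]' 20
python3 -c "
from h import *; todo([.5275,-.131,.036],-1.3)"
```

```text
time_s: 14.35
position: [0.5273, -0.1309, 0.035]
orientation: [-2.245, -2.198, -0.0]
wrist_force: [-1.5, -0.2, -0.2]
width: 0.495
t 14.35 pos [ 0.5273 -0.1309  0.035 ] d [ 0.0002 -0.0001  0.001 ] turn [-0.     -0.     -0.0017] q [-0.29 -0.04  1.94  0.    1.24 -0.27] F [-1.5 -0.2 -0.2] w 0.495
```

```bash
python3 -m inch '[[[0,0,0.008],[0,0,0],-1],[[0,0,0.02],[0,0,0],-1],[[0,0,0.03],[0,0,0],-1],[[0,0,0.035],[0,0,0],-1],[[0,0,0.035],[0,0,0],-1],[[0,0,0.025],[0,0,0],-1],[[0,0,0.012],[0,0,0],-1],[[0,0,0],[0,0,0],-1],[[0,0,0],[0,0,0],-1]]'
python3 -c "
from h import *; todo([.5095,.1597,.2],-14.1)
c=cams.capture('side'); cv2.imwrite('pics/c7.png',cv2.resize(c['img'][60:300,220:480,::-1],None,fx=2.5,fy=2.5,interpolation=2))"
```

```text
time_s: 15.1
position: [0.5272, -0.1308, 0.1993]
orientation: [-2.245, -2.198, 0.0]
wrist_force: [-0.1, 0.5, -2.0]
width: 0.494
t 15.1 pos [ 0.5272 -0.1308  0.1993] d [-0.0177  0.2905  0.0007] turn [-1.000e-04 -2.000e-04 -2.251e-01] q [-0.29 -0.16  1.77  0.    1.53 -0.27] F [-0.1  0.5 -2. ] w 0.494
```

View pics/c7.png

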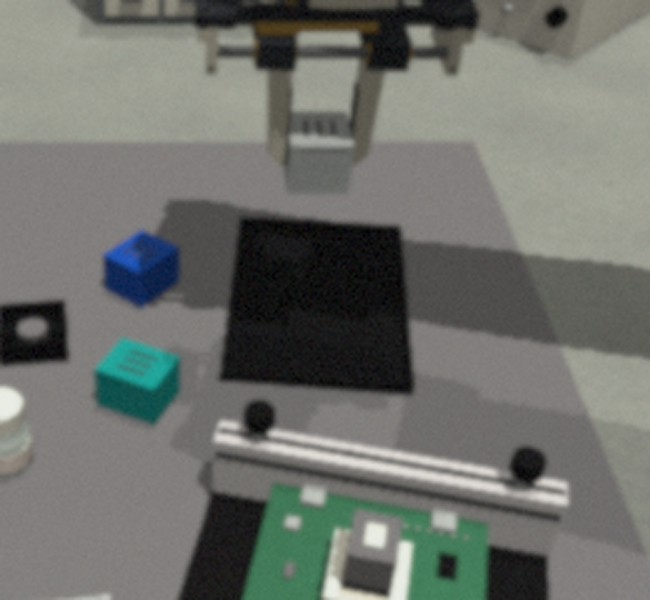

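The cover hangs level in the gripper at about (340,125) and the tray is empty. Carrying it over at rim height ~0.168 m.

```bash
python3 -m inch '[[[-0.0018,0.015,0],[0,0,-0.02],-1],[[-0.0018,0.028,0],[0,0,-0.02],-1],[[-0.0018,0.035,0],[0,0,-0.02],-1],[[-0.0018,0.035,0],[0,0,-0.02],-1],[[-0.0018,0.035,0],[0,0,-0.02],-1],[[-0.0018,0.035,0],[0,0,-0.02],-1],[[-0.0018,0.035,0],[0,0,-0.02],-1],[[-0.0018,0.035,0],[0,0,-0.02],-1],[[-0.0018,0.025,0],[0,0,-0.02],-1],[[-0.0015,0.0125,0],[0,0,-0.02],-1],[[0,0,0],[0,0,-0.02],-1],[[0,0,0],[0,0,-0.005],-1]]' >/dev/null
python3 -m inch '[[[0,0,0],[0,0,0],-1],[[0,0,0],[0,0,0],-1],[[0,0,0],[0,0,0],-1]]'
cat > ov2.py <<'E'
from h import *
import sys,pickle
todo([.5095,.1597,.125],-14.1)
s=read_state();p=s['position'];y=R.from_rotvec(s['orientation']).as_matrix()[:,1]
yaw=np.degrees(np.arctan2(y[1],y[0])); yaw=(yaw+90)%180-90
c=cams.capture('side');pickle.dump(c,open('cs2.pkl','wb'))
x0,y0,f=310,170,5
raw=cv2.resize(c['img'][y0:y0+115,x0:x0+120,::-1],None,fx=f,fy=f,interpolation=cv2.INTER_CUBIC); im=raw.copy()
r=p[2]-.031
draw(im,box(c,p,yaw,.046,.054,r,r+.04),x0,y0,f,(0,0,255))
draw(im,box(c,(.5095,.1597),-14.1,.030,.038,.052,.086),x0,y0,f,(0,255,255))
draw(im,box(c,(.5097,.1602),-14.1,.05,.058,.034,.052),x0,y0,f,(255,0,0))
n=sys.argv[1]; cv2.imwrite(f'pics/{n}.png',im); cv2.imwrite(f'pics/{n}r.png',raw)
E
python3 ov2.py ov4
```

```text
time_s: 16.4
position: [0.5097, 0.1587, 0.1997]
orientation: [-2.478, -1.931, 0.001]
wrist_force: [1.0, 0.0, 0.1]
width: 0.494
t 16.4 pos [0.5097 0.1587 0.1997] d [-0.0002  0.001  -0.0747] turn [ 0.0002 -0.0004  0.0007] q [ 0.25 -0.18  1.79 -0.    1.53  0.5 ] F [1.  0.  0.1] w 0.494
```

View pics/ov4.png

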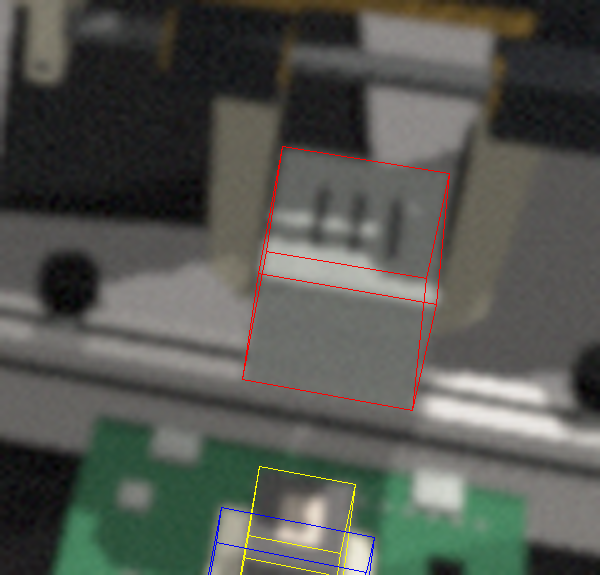

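```bash
python3 -m inch '[[[0,0.0008,-0.02],[0,0,0],-1],[[0,0,-0.018],[0,0,0],-1],[[0,0,-0.012],[0,0,0],-1],[[0,0,-0.008],[0,0,0],-1],[[0,0,-0.004],[0,0,0],-1],[[0,0,0],[0,0,0],-1],[[0,0,0],[0,0,0],-1]]'
python3 ov2.py ov5
python3 - <<'E'
from h import *
import pickle
t,c=pickle.load(open('c5.pkl','rb'))
out=[]
for cam,x0,y0 in ((c,335,240),(t,183,240)):
    f=8 if cam is c else 8
    im=cam['img'][y0:y0+50,x0:x0+50,::-1]
    im=cv2.resize(im,None,fx=f,fy=f,interpolation=cv2.INTER_CUBIC)
    draw(im,box(cam,(.5095,.1597),-14.1,.030,.038,.052,.086),x0,y0,f,(0,0,255))
    draw(im,box(cam,(.5095,.1597),-14.1,.010,.014,.086,.086),x0,y0,f,(0,255,255))
    draw(im,box(cam,(.5092,.1598),-14.1,.05,.058,.034,.052),x0,y0,f,(255,0,0))
    out.append(im)
cv2.imwrite('pics/ov6.png',np.hstack(out))
E
```

```text
time_s: 17.03
position: [0.5099, 0.1604, 0.1387]
orientation: [2.477, 1.932, 0.001]
wrist_force: [0.3, -0.0, -0.0]
width: 0.493
t 17.03 pos [0.5099 0.1604 0.1387] d [-0.0004 -0.0007 -0.0137] turn [-0.0002  0.0006  0.    ] q [ 0.26 -0.15  1.86  0.    1.43  0.5 ] F [ 0.3 -0.  -0. ] w 0.493
```

View pics/ov6.png

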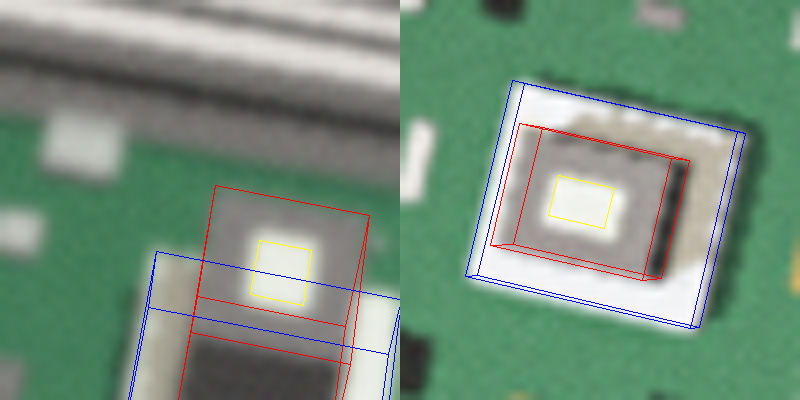

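View pics/ov5.png

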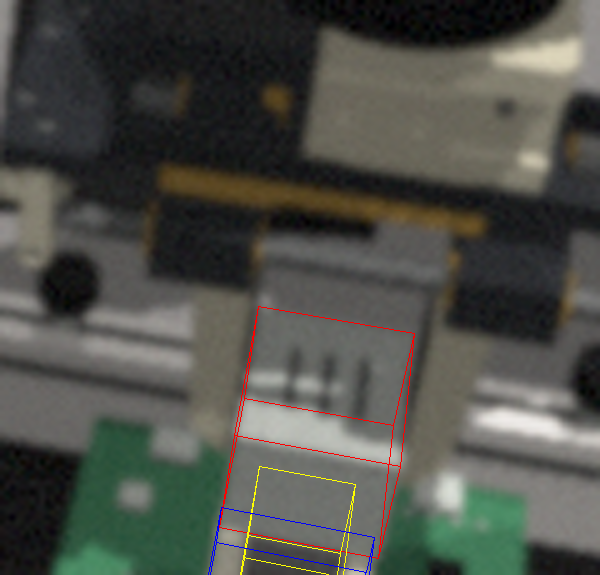

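Both cameras put the relay within ~1 mm of (0.5095, 0.1597) with its top at 86 mm, so it is fully seated. The cover overlay also matches. Last descent.

```bash
python3 -m inch '[[[0,0,-0.006],[0,0,0],-1],[[0,0,-0.004],[0,0,0],-1],[[0,0,-0.0027],[0,0,0],-1],[[0,0,0],[0,0,0],-1],[[0,0,0],[0,0,0],-1],[[0,0,0],[0,0,0],-1],[[0,0,0],[0,0,0],-1]]'
python3 ov2.py ov7
python3 -c "
from h import *; todo([.5095,.1597,.125],-14.1)"
```

```text
time_s: 17.67
position: [0.5097, 0.1604, 0.1256]
orientation: [2.477, 1.932, 0.001]
wrist_force: [0.3, 0.5, -1.1]
width: 0.495
t 17.67 pos [0.5097 0.1604 0.1256] d [-0.0002 -0.0007 -0.0006] turn [-0.0001  0.0003 -0.    ] q [ 0.26 -0.14  1.88  0.    1.41  0.5 ] F [ 0.3  0.5 -1.1] w 0.495
t 17.72 pos [0.5097 0.1604 0.1255] d [-0.0002 -0.0007 -0.0005] turn [-0.0001  0.0003 -0.0001] q [ 0.26 -0.14  1.88 -0.    1.41  0.5 ] F [-0.1 -0.4 -1.2] w 0.492
```

View pics/ov7.png

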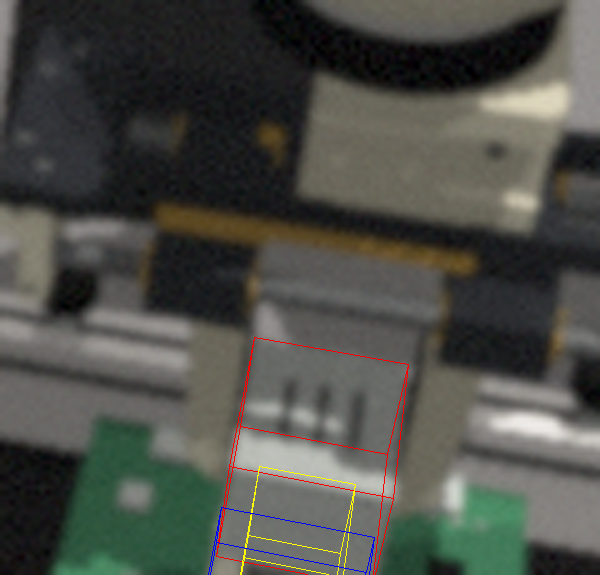

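View pics/ov7r.png

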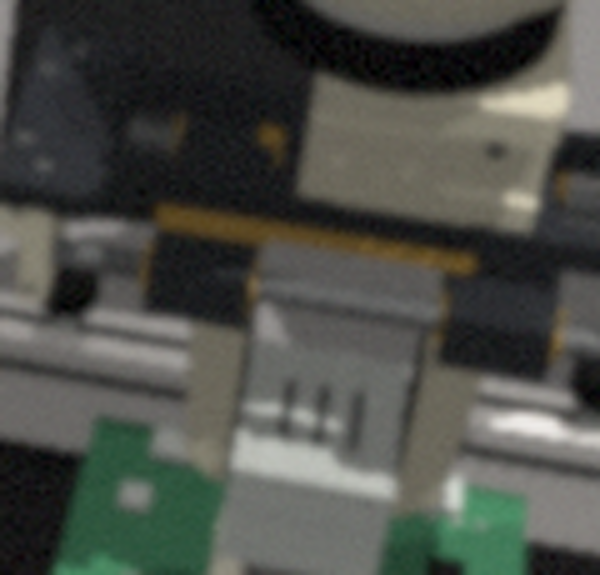

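```bash
python3 -m inch '[[[0,-0.0005,-0.0004],[0,0,0],-1],[[0,0,0],[0,0,0],-1],[[0,0,0],[0,0,0],-1],[[0,0,0],[0,0,0],-1],[[0,0,0],[0,0,0],-1],[[0,0,0],[0,0,0],-1]]'
python3 - <<'E'
from h import *
c=cams.capture('side'); todo([.5095,.1597,.125],-14.1)
cv2.imwrite('pics/c8.png',cv2.resize(c['img'][190:340,270:460,::-1],None,fx=4,fy=4,interpolation=2))
t=cams.capture('top'); todo([.5095,.1597,.125],-14.1); cv2.imwrite('pics/top8.png',t['img'][:,:,::-1])
E
```

```text
time_s: 18.22
position: [0.5096, 0.1599, 0.125]
orientation: [2.477, 1.932, 0.0]
wrist_force: [0.6, 1.0, -0.4]
width: 0.494
t 18.27 pos [0.5096 0.1599 0.125 ] d [-0.0001 -0.0002  0.    ] turn [ 0.      0.0001 -0.0002] q [ 0.26 -0.14  1.88 -0.    1.41  0.5 ] F [-0.8  0.3 -0.8] w 0.49
t 18.32 pos [0.5096 0.1599 0.1249] d [-0.0001 -0.0002  0.0001] turn [ 0.     -0.0001 -0.0001] q [ 0.26 -0.14  1.88  0.    1.41  0.5 ] F [ 0.1 -0.1 -1.3] w 0.494
```

View pics/c8.png

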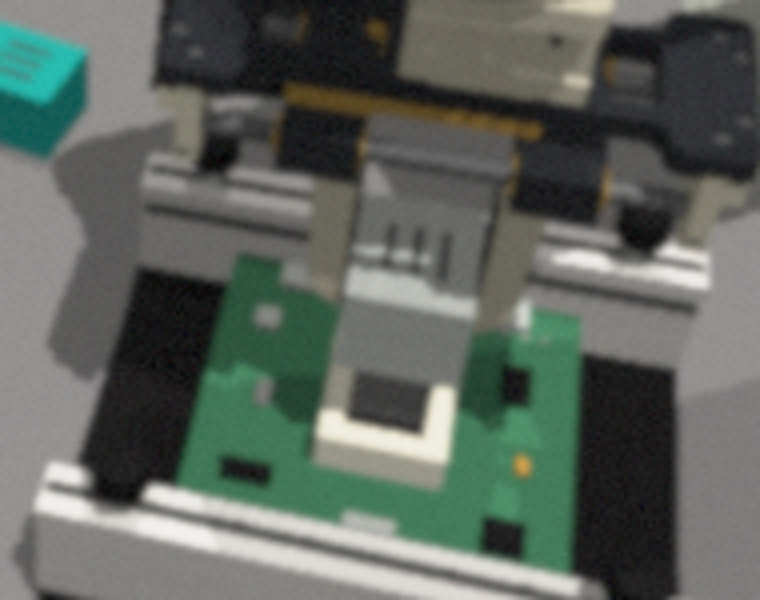

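View pics/top8.png

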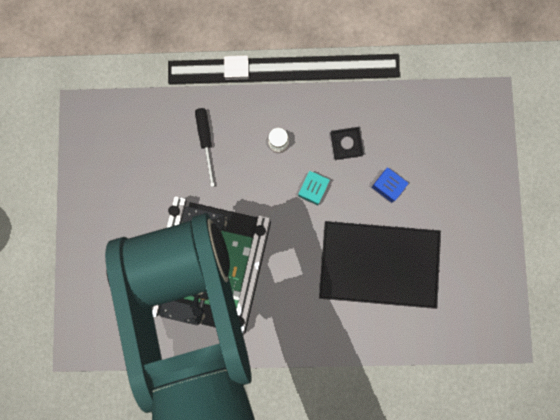

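The cover hangs level and centred over the seated relay (side crop, around (415,290)). The tray is empty and the bystanders and look-alikes haven't moved. Handing in.

```bash
python3 -c "
from workcell import bot; print(bot.job_done())"
```

```text
the job is handed in; nothing more can be done
None
```

The relay is plugged into the socket and released. The gripper is holding the white cover from the tray, open side down, over the relay. I handed the job in at about 18.3 s.

- **Relay:** It went in with almost no force until the shoulder met the socket at the expected height, TCP 72.4 mm against 72.3 mm expected. The press peaked at about 14 N. After I let go, both cameras showed it upright within about 1 mm of (0.5095, 0.1597), with its top consistent with 86 mm.
- **Cover:** The last reading was TCP (0.5096, 0.1599, 0.125), level and in line with the socket to within about 0.0002 rad. From the grasp height, that leaves about 8 mm between the rim and the top of the relay. The model overlay in the side view matched, and I saw no sign of contact on the carry.
- **Other things:** The look-alikes and bystanders look unmoved in the last top picture.
- **Disagreements:**
  - The case's lower edge read about 2 px above the model, both in the tray and in the gripper. I took that to be the part's appearance, because its top face and label matched.
  - One automatic top-view fit of the seated relay was about 4.5 mm off in y, thrown off by its dark side. I used the label and the overlays in its place.
  - The top camera was blocked by the arm at the end, so the final alignment rests on the side view and the tool pose.

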